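# Bring the glued board to the curing box and hold the cover open

## Task

The heat sink on the board has only just been set on its adhesive, so slide the black board carrier sideways over the mat, without lifting it or shifting the heat sink, from the middle outline until it lies inside the taped outline next to the curing box, and let go of it there. Then raise the hinged cover of the curing box to 60 degrees open and hold it there with the gripper so that I can lay the board in: the cover has no stay, do not let it drop, and finish while still holding it. Leave everything else on the bench where it is.

Things in the scene. Friction and masses are not known exactly. Their poses are not given: they have to be found in the camera images.
- carrier_mid (a point): The board carrier: loose black flat plate 150 mm (its x) x 95 mm (its y) x 8 mm with a green board 84 x 75 mm clamped on it (0.3 to 0.4 kg); lies on the mat in the middle outline. This point is the centre of the plate, 4 mm above its underside; axes x long side, away from the robot, y left, z up. The robot-side end carries the grip rib; the heat sink stands loose on the board, highest point 28 mm above the underside.
- carrier_rib (a point): Point to grip on the carrier's aluminium rib: the rib is an upright plate 10 mm thick (along the carrier's x), 50 mm long (along its y), rising from 8 to 50 mm above the carrier's underside, 58 mm from the carrier's centre towards the robot. This point is in the rib's middle, 34 mm above the underside, 16 mm under the rib's top; free space 30 mm on either side. Axes as carrier_mid.
- heatsink_mid (a point): Loose finned aluminium heat sink 28 x 28 x 16 mm, 30 g, standing on the chip of the carrier's board; centre, half-way up.
- chip_top (a point): Centre of the chip's top face on the carrier's board (25 mm from the carrier's centre, away from the robot), where the heat sink belongs.
- outline_left (a point): Centre, on the mat's upper face, of the left taped outline (white lines, inner size 166 x 111 mm, so 8 mm to spare round the carrier). Mat: fixed dark strip 190 x 368 x 2 mm with three such outlines side by side, 120 mm apart. Axes: x away from the robot (long side of the outline), y left, z up.
- outline_middle (a point): Centre of the middle outline, where the carrier starts; axes as outline_left.
- outline_right (a point): Centre of the right outline; axes as outline_left. The place to fill is the left or right outline, whichever is beside the curing box.
- hinge (a point): Middle of the hinge line of the curing box's cover. The box is fixed, a grey case 210 mm deep, 220 wide, 90 high, standing to the left or right of the mat (a dispensing controller with a syringe stand is on the other side); the hinge runs along its upper far edge, 90 mm above the bench. Axes belong to the box: x from the robot's side to the far side, y left along the hinge, z up.
- cover (a joint): Opening angle of the cover (rad): 0 shut, 1.047 = 60 degrees, 1.8 fully back; grows as the robot-side edge rises. White frame 210 x 220 x 30 mm with amber window, 0.4 to 0.75 kg, no spring, no stay: it falls shut by its weight from anything under about 75 degrees.
- cover_handle (a point): Middle of the grip bar of the U-shaped steel handle on the cover's robot-side edge: round bar 10 mm thick, 110 mm long, parallel to the hinge, 50 mm clear of the cover's edge, 105 mm above the bench when shut. In the cover it lies 260 mm from the hinge line towards the robot and 15 mm above it; it swings round the hinge with the cover. Axes turn with the cover (as hinge when shut).
- solvent: Bystander, to be left alone: clear solvent bottle with white cap, 48 mm across, 120 tall, behind the mat.
- spare_board: Bystander, to be left alone: loose green circuit board 85 x 60 mm on short brass standoffs, behind the mat.
- screw_tray: Bystander, to be left alone: small black divided tray 80 x 60 x 25 mm, behind the mat.
- driver: Bystander, to be left alone: cordless drill-driver lying on its side, about 220 mm, at the left edge.
- solder_reel: Bystander, to be left alone: grey reel, 60 mm across, 45 tall, at the right.
- screwdriver: Bystander, to be left alone: screwdriver lying towards the robot, left of the mat.
- tweezers: Bystander, to be left alone: steel tweezers 130 mm lying towards the robot, right of the mat.

How it is judged:
By the outcome, as a careful person would: the job done as asked, in the order asked, and still so for the second after the job is handed in, while the arm keeps its last pose, push and grip.
It also fails if it takes over 56 s, if anything falls off the work surface, if the arm or the gripper's body presses on something with over 40 N, if the wrist force passes 120 N, or if a joint passes its speed limit or range.

## Robot

A 6-joint arm with a two-finger parallel gripper is mounted at the origin on the work surface. World frame = base frame: x ahead of the robot, y to its left, z up, the work surface at z = 0. Lengths are in m, angles in degrees, forces in N, time in s.
With the tool pointing down it reaches from about 0.375 to 0.75 m from the base axis. Payload 9 kg.
Tool frame: the origin (TCP) lies where the fingers leave the gripper's body, on its centre line; the fingertips stand 73 mm ahead of it and the grasp point (between the pads) lies 54 mm ahead of it (robot.tip_reach is the distance from the TCP to the fingertips, in m); z points along the fingers, y is the direction in which the jaws open and shut (so a half turn about z gives the same grasp; the last joint's range is limited). The gripper opens to 85 mm and grips with 20 to 120 N. Pads are 22 mm wide; open, the fingers measure 114 mm over their backs; the gripper's body (76 mm by 85 mm) begins 54 mm behind the grasp point. The pads swing forward as they close: fully open they stand 13 mm farther back than shut.
Start: joints at [53.36, 5.964, 5.575, 89.605, 0, 77.527], TCP at [0.246, 0.547, 0.304] pointing down, gripper open.
Joint ranges: [-171.21, 171.21], [-48.23, 106.86], [-62.78, 66.21], [-105.2, 120.99], [-86.42, 89.51], [-180, 180]. Speed limits (degrees/s): [127.2, 127.2, 147.25, 180, 180, 180].

## Interface

Orientations are given as [roll, pitch, yaw] about the fixed x, y, z axes, in that order (R = Rz(yaw) Ry(pitch) Rx(roll)).
In Python, from plant import robot gives the robot as it stands. Calls block until the motion is done:
- robot.move_pose(position, orientation): joint-space move of the TCP to a pose.
- robot.line_to(position, vel=0.15, rotation=None, guard=None): straight line of the TCP; rotation=None keeps the orientation; vel is the mean speed in m/s. With guard (N) it stops when the force on the tool has changed by that much, and returns True; else False.
- robot.goto_joints(angles): joint-space move.
- robot.set_gripper(opening): finger opening in m; the grip force is fixed at half the most; returns when the fingers have stopped.
- robot.pause(seconds).
- robot.ik(position, orientation): joint angles nearest the present ones, or None.
- robot.observe(): the state.
- robot.grab_frame(name): name is "scene" or "top"; returns the picture (384x512x3 uint8, blue, green, red); there is no depth.
- robot.get_calibration(name): a dict with "vertical_fov" (degrees; the focal length in pixels is half the picture's height over the tangent of half this angle, whatever the lens; pixels are square), "cx", "cy" (the principal point, pixels), "k1" (the pictures are not rectified: a ray, as slopes to the right and down, at radius r is drawn at 1 + k1 r^2 times it, then the intrinsics apply), "rvec" (rotation vector, rad) and "tvec" (3), from world to camera coordinates, as OpenCV has them. Camera axes: x right, y down, z forward; pixel columns grow to the right and rows downward; lengths in m; the calibration is good to about 2 mm. A picture is of the moment at which its call begins. get_calibration takes no time and is no camera call.
A pose or a line that the arm cannot do raises robot.IKError and nothing moves.
- robot.job_done(): hands the job in, once; it reports no verdict.
The state is a dict: "time": time; "q": joint angles; "qvel": joint speeds; "joint_torque": joint torques, N m; "tool_pos": TCP position; "tcp_rot": TCP orientation; "ft_force": force on the tool from outside, world axes, zero at the start; "torque": the same for the moment, N m; "gripper_width": finger opening in m.
Only numpy, scipy, OpenCV 4.12 (cv2) and the standard library are available. Lean on these libraries where they do the work, as an engineer would, in place of code of your own. Each camera call takes 0.05 s, during which the arm holds its last target. There are 200 camera calls.

## Working session

There is one attempt and no reset: what is moved stays moved. The work goes in short steps, each a Python script; the robot and the scene stay as the last script left them, time stands still between calls to the robot, and variables do not carry over. Pictures are saved under pics/ and viewed, about 8 in all and at most 12, crops included, and the job is handed in when it is done.

```bash
ls; mkdir -p pics; python3 - <<'E'
from plant import robot
import cv2
for n in("scene","top"):
    f=robot.grab_frame(n); cv2.imwrite(f"pics/{n}0.png",cv2.resize(f,(800,600),interpolation=cv2.INTER_CUBIC)); cv2.imwrite(f"raw_{n}0.png",f); print(robot.get_calibration(n))
print(robot.observe())
E
```

```text
pics
{'vertical_fov': 46.69105923561776, 'cx': 256.23041571366406, 'cy': 196.36916838823362, 'k1': -0.018669458083861584, 'rvec': array([ 1.65377185,  1.99870957, -0.71953772]), 'tvec': array([ 0.06538062, -0.3556827 ,  1.93282827])}
{'vertical_fov': 49.13008082963448, 'cx': 258.4863692628356, 'cy': 192.07230245900783, 'k1': -0.002801942266880019, 'rvec': array([ 2.18209414, -2.14241656,  0.13033686]), 'tvec': array([0.01742512, 0.57216546, 1.57662032])}
{'time': 0.1, 'q': array([ 5.33593434e+01,  5.99664998e+00,  5.53177907e+00,  8.96052764e+01,
       -5.66505538e-04,  7.75268474e+01]), 'qvel': array([-0.01395705, -0.14273016,  0.07243826,  0.01207646, -0.11420527,
       -0.07249024]), 'joint_torque': array([ 7.22099998e-03, -5.58202922e+01,  5.04725254e+01,  1.28384048e-02,
       -2.00868640e-04,  5.81404834e-06]), 'tool_pos': array([0.24550332, 0.5472373 , 0.30318772]), 'tcp_rot': array([-1.79931386e+02, -1.45974375e-02,  1.55832488e+02]), 'ft_force': array([ 0.44456639,  0.79640086, -0.33707831]), 'torque': array([-0.01457569,  0.0136348 , -0.07068425]), 'gripper_width': 0.08572423477983866}
```

View pics/top0.png

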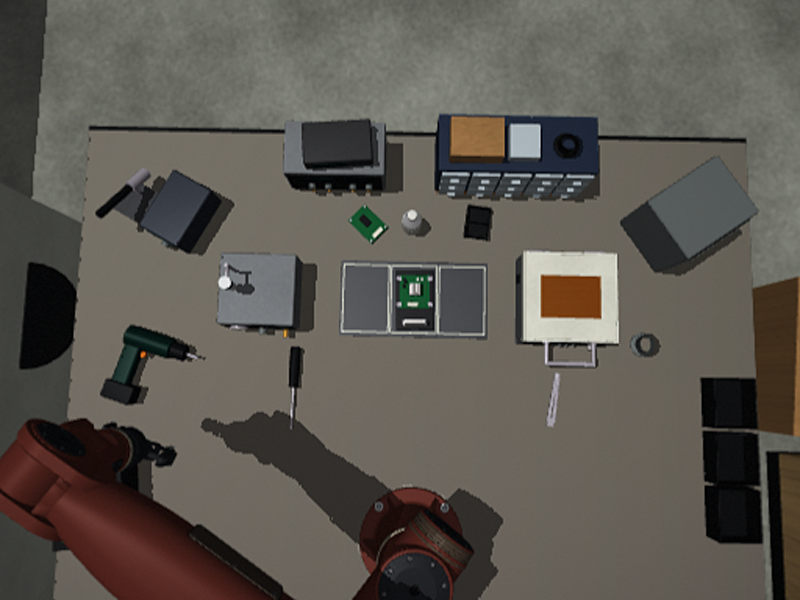

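View pics/scene0.png

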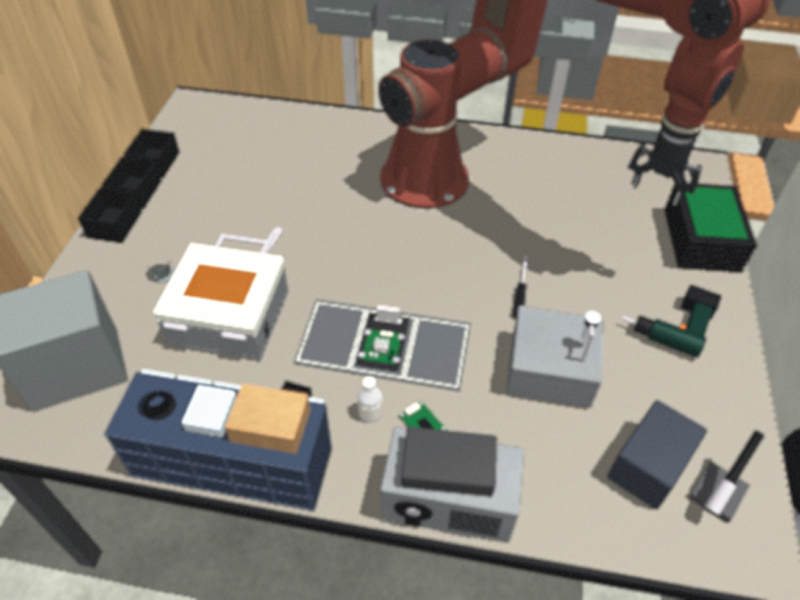

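Top view (800x600): the mat spans (341–487, 263–337) with the carrier in the middle, rib at about (413,322). The curing box is at right (520–618, 252–343) with its handle bar at about (571,362), so the target is the right outline. The controller is at left.

```bash
cat > h.py <<'E'
import cv2, numpy as np
from plant import robot
def cam(n):
    c=robot.get_calibration(n); f=192/np.tan(np.radians(c["vertical_fov"]/2))
    return np.array([[f,0,c["cx"]],[0,f,c["cy"]],[0,0,1]]),np.array([c["k1"],0,0,0.]),c["rvec"],c["tvec"]
def ray(n,px,z):
    K,d,r,t=cam(n); R=cv2.Rodrigues(r)[0]
    u=cv2.undistortPoints(np.float64(px).reshape(-1,1,2),K,d).reshape(-1,2)
    v=np.c_[u,np.ones(len(u))]@R; o=-R.T@t
    return o+v*((z-o[2])/v[:,2])[:,None]
def proj(n,P):
    K,d,r,t=cam(n); return cv2.projectPoints(np.float64(P).reshape(-1,1,3),r,t,K,d)[0].reshape(-1,2)
def comps(img,roi,lo,hi,minA=12,hsv=False):
    x0,y0,x1,y1=roi; s=img[y0:y1,x0:x1]
    if hsv:s=cv2.cvtColor(s,cv2.COLOR_BGR2HSV)
    m=cv2.inRange(s,lo,hi); n,l,st,c=cv2.connectedComponentsWithStats(m)
    out=[]
    for i in range(1,n):
        if st[i,4]>=minA:
            ys,xs=np.where(l==i); rc=cv2.minAreaRect(np.float32(np.c_[xs+x0,ys+y0])); out.append((st[i,4],c[i]+[x0,y0],rc))
    return out
E
python3 - <<'E'
from h import *
np.set_printoptions(precision=4,suppress=True)
im=cv2.imread("raw_top0.png")
def show(t,cs,z):
    for a,c,rc in cs:
        b=ray("top",cv2.boxPoints(rc),z); e=b-np.roll(b,1,0)
        print(t,a,c,"ctr",ray("top",[rc[0]],z)[0][:2],"sides",np.linalg.norm(e,axis=1)[:2],"ang",np.degrees(np.arctan2(e[:2,1],e[:2,0])))
show("mat white",comps(im,(210,160,320,222),(130,130,130),(255,255,255)),.002)
show("rib",comps(im,(250,195,280,216),(150,150,150),(255,255,255)),.052)
show("green",comps(im,(245,165,285,205),(40,80,20),(85,255,255),hsv=True),.011)
show("cover",comps(im,(325,155,400,240),(150,160,160),(255,255,255)),.120)
show("handle",comps(im,(345,221,388,240),(130,130,130),(255,255,255)),.110)
show("window",comps(im,(325,155,400,240),(5,120,60),(25,255,255),hsv=True),.120)
a=cv2.resize(im[155:240,210:320],None,fx=5,fy=5,interpolation=cv2.INTER_NEAREST);b=cv2.resize(im[155:240,325:400],None,fx=3,fy=3,interpolation=cv2.INTER_NEAREST)
b=cv2.copyMakeBorder(b,0,a.shape[0]-b.shape[0],0,0,cv2.BORDER_CONSTANT)
cv2.imwrite("pics/crop1.png",np.hstack([a,b]))
E
```

```text
mat white 415 [252.4892 192.1157] ctr [0.5795 0.0536] sides [0.261  0.1758] ang [89.72    0.3562]
mat white 93 [304.6774 193.828 ] ctr [ 0.5788 -0.1345] sides [0.1733 0.0787] ang [  0.5341 -88.9203]
mat white 21 [262.9524 184.6667] ctr [0.6057 0.0107] sides [0.0277 0.0078] ang [  0.9813 -88.9282]
mat white 19 [266.9474 184.3158] ctr [ 0.6079 -0.0049] sides [0.0237 0.0078] ang [  0.9174 -88.9282]
mat white 12 [263.5 194.5] ctr [0.5663 0.0081] sides [0.0039 0.0195] ang [  0.9974 -88.9358]
mat white 42 [264.5    205.0714] ctr [0.525  0.0037] sides [0.0114 0.0514] ang [  5.4317 -84.5274]
rib 30 [264.1 205.5] ctr [0.5207 0.0046] sides [0.011  0.0496] ang [  5.4317 -84.5274]
rib 25 [261.56 212.92] ctr [0.4923 0.0133] sides [0.0829 0.0038] ang [91.0533  1.1567]
green 313 [265.0607 186.4888] ctr [0.5987 0.0049] sides [0.0864 0.0742] ang [  1.0932 -88.9247]
cover 2416 [364.5927 190.1523] ctr [ 0.5526 -0.3584] sides [0.2589 0.2201] ang [ -0.1845 -88.9107]
handle 89 [366.8652 229.4831] ctr [ 0.4426 -0.3579] sides [0.0433 0.1125] ang [ -0.4032 -88.9566]
window 1017 [364.6893 189.5034] ctr [ 0.5785 -0.3587] sides [0.1405 0.0963] ang [89.3669 -2.0267]
```

View pics/crop1.png

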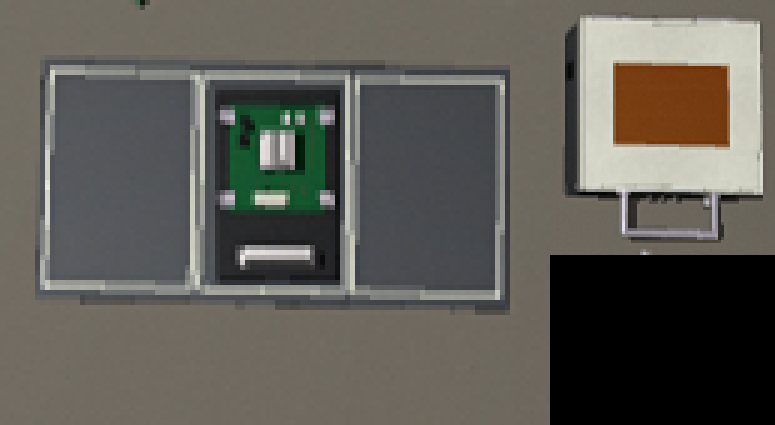

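```bash
cat > m.py <<'E'
from h import *
np.set_printoptions(precision=4,suppress=True)
def up_rect(n,im,roi,lo,hi,z,hsv=False,k=8,op=0):
    x0,y0,x1,y1=roi; s=cv2.resize(im[y0:y1,x0:x1],None,fx=k,fy=k,interpolation=cv2.INTER_LINEAR)
    if hsv:s=cv2.cvtColor(s,cv2.COLOR_BGR2HSV)
    m=cv2.inRange(s,lo,hi)
    if op:m=cv2.morphologyEx(m,cv2.MORPH_OPEN,np.ones((op,op)))
    c=max(cv2.findContours(m,cv2.RETR_EXTERNAL,cv2.CHAIN_APPROX_NONE)[0],key=cv2.contourArea)
    p=cv2.boxPoints(cv2.minAreaRect(c))
    b=ray(n,(p+.5)/k-.5+[x0,y0],z); e=b-np.roll(b,1,0); L=np.linalg.norm(e,axis=1)
    i=0 if abs(e[0,0])>abs(e[0,1]) else 1
    yaw=(np.degrees(np.arctan2(e[i,1],e[i,0]))+90)%180-90
    return b.mean(0)[:2],(L[i],L[1-i]),yaw
def line(im,rng,band,horiz,z=.002):
    g=cv2.cvtColor(im,cv2.COLOR_BGR2GRAY).astype(float); P=[]
    for i in range(*rng):
        s=(g[band[0]:band[1],i] if horiz else g[i,band[0]:band[1]]); w=np.clip(s-125,0,None)
        if w.sum()>20:
            c=(w*np.arange(*band)).sum()/w.sum(); P.append((i,c) if horiz else (c,i))
    W=ray("top",P,z)[:,:2]; vx,vy,x,y=cv2.fitLine(np.float32(W),cv2.DIST_HUBER,0,.01,.01).ravel()
    return np.array([vx,vy]),np.array([x,y])
E
python3 - <<'E'
from m import *
im=cv2.imread("raw_top0.png")
for n,a in dict(far=((224,308),(166,173),1),near=((220,308),(210,217),1),left=((173,209),(216,222),0),right=((174,211),(308,313),0)).items():
    d,p=line(im,*a); print(n,p,"deg from x",(np.degrees(np.arctan2(d[1],d[0]))+90)%180-90)
R=up_rect
print("green",R("top",im,(248,165,284,205),(45,90,30),(85,255,255),.011+.002,True))
print("black plate",R("top",im,(252,172,280,213),(0,0,0),(50,50,50),.010))
print("ribtop",R("top",im,(254,199,276,211),(190,)*3,(255,)*3,.052))
print("heatsink",R("top",im,(258,178,272,191),(120,)*3,(255,)*3,.030))
print("cover",R("top",im,(322,155,400,226),(120,)*3,(255,)*3,.120,op=40))
print("window",R("top",im,(325,155,400,226),(5,120,60),(25,255,255),.120,True))
print("handle",R("top",im,(345,220,388,240),(130,)*3,(255,)*3,.105))
print("bar",R("top",im,(346,229,388,235),(130,)*3,(255,)*3,.105))
K,d,r,t=cam("top"); print("cam",-cv2.Rodrigues(r)[0].T@t)
s=cv2.imread("raw_scene0.png")
print("sc handle proj",proj("scene",[[.44,-.303,.105],[.44,-.413,.105]]),"rib",proj("scene",[[.521,.005,.052]]))
cv2.imwrite("pics/crop2.png",np.hstack([cv2.resize(s[140:230,95:195],(400,360),interpolation=cv2.INTER_CUBIC),cv2.resize(s[185:250,190:300],None,fx=3.63,fy=360/65,interpolation=cv2.INTER_CUBIC)]))
E
```

```text
far [ 0.6637 -0.0249] deg from x 89.619095
near [0.4951 0.0011] deg from x 89.541916
left [0.5726 0.1822] deg from x 1.4812088
right [ 0.5741 -0.1722] deg from x -1.7359924
green (array([0.5974, 0.0034]), (np.float64(0.08825072577559985), np.float64(0.0770396629614458)), np.float64(1.6974465308787074))
black plate (array([0.5767, 0.0018]), (np.float64(0.15033216716174694), np.float64(0.09681964677889851)), np.float64(1.1280683517611436))
ribtop (array([0.5202, 0.0045]), (np.float64(0.008629582247432443), np.float64(0.0508401150883495)), np.float64(6.57777252201474))
heatsink (array([0.6022, 0.0039]), (np.float64(0.029139839673668542), np.float64(0.025484200472177965)), np.float64(0.9883148673715567))
cover (array([ 0.5793, -0.3592]), (np.float64(0.2169119028050585), np.float64(0.22147518526857435)), np.float64(-0.17644008904041186))
window (array([ 0.5784, -0.3585]), (np.float64(0.09783620091024278), np.float64(0.14066355003680914)), np.float64(-1.6409027782023742))
handle (array([ 0.444, -0.358]), (np.float64(0.05161206381580626), np.float64(0.11659814500133113)), np.float64(-0.39027324531213026))
bar (array([ 0.4276, -0.3578]), (np.float64(0.018967667513771155), np.float64(0.11630696470955552)), np.float64(-0.3895343815638199))
cam [0.3832 0.0311 1.6327]
sc handle proj [[169.9001 158.3242]
 [140.9261 154.195 ]] rib [[249.1882 197.1345]]
```

View pics/crop2.png

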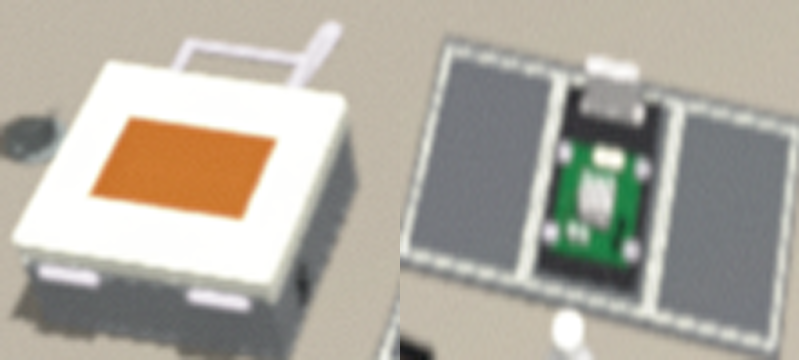

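The crop confirms the bar at about (142–171, 151–155) in raw scene pixels, toward the robot from my x = 0.44 guess, so x is about 0.425. The measured sizes (plate 150x97, outline 354 mm wide, heat sink, board) match the given ones. I'll check IK for the key poses, then move.

```bash
cat > plan.py <<'E'
from m import *
HX,HY,HZ=.6855,-.358,.090
def bar(th):
    c,s=np.cos(np.radians(th)),np.sin(np.radians(th)); return np.array([HX-.26*c+.015*s,HY,HZ+.26*s+.015*c])
def tcp(th): return bar(th)+[0,0,.054]
E
python3 - <<'E'
from plan import *
print("bar scene",ray("scene",[[142.5,151.2],[171,154.8]],.105))
o=[180,0,90.7]
for p in ([.5,0,.35],[.5195,.004,.25],[.5195,.004,.09],[.5206,-.1146,.09],[.5206,-.1146,.2],tcp(0)+[0,0,.12],tcp(0),tcp(30),tcp(62)):
    print(np.array(p),[None if q is None else np.round(q,1) for q in (robot.ik(p,o),robot.ik(p,[180,0,-89.3]))])
robot.set_gripper(.03)
robot.line_to([.246,.547,.42],vel=.25)
robot.move_pose([.5195,.004,.30],o)
robot.line_to([.5195,.004,.14],vel=.15)
s=robot.observe();print(s["time"],s["tool_pos"],s["tcp_rot"],s["gripper_width"],s["ft_force"])
f=robot.grab_frame("scene");g=robot.grab_frame("top")
cv2.imwrite("raw_scene1.png",f);cv2.imwrite("raw_top1.png",g)
cv2.imwrite("pics/c3.png",cv2.resize(np.hstack([f[150:250,190:290],g[150:250,215:315]]),(800,400),interpolation=cv2.INTER_CUBIC))
E
```

```text
bar scene [[ 0.4241 -0.4128  0.105 ]
 [ 0.4219 -0.3046  0.105 ]]
[0.5  0.   0.35] [array([-15. , -10.6,  -5.7,  94.8,   0. ,  74.3]), array([ -15. ,  -10.6,   -5.7,   94.8,    0. , -105.7])]
[0.5195 0.004  0.25  ] [array([-14. ,  -8.4, -14.2,  84.2,   0. ,  75.3]), array([ -14. ,   -8.4,  -14.2,   84.2,    0. , -104.7])]
[0.5195 0.004  0.09  ] [array([-14. ,  -3.6, -26.6,  67. ,   0. ,  75.3]), array([ -14. ,   -3.6,  -26.6,   67. ,    0. , -104.7])]
[ 0.5206 -0.1146  0.09  ] [array([-26.5,  -1.2, -24.3,  66.9,   0. ,  62.8]), array([ -26.5,   -1.2,  -24.3,   66.9,    0. , -117.2])]
[ 0.5206 -0.1146  0.2   ] [array([-26.5,  -5.4, -16.6,  78.8,   0. ,  62.8]), array([ -26.5,   -5.4,  -16.6,   78.8,    0. , -117.2])]
[ 0.4255 -0.358   0.279 ] [array([-53.6,  -1.9,  -5.1,  86.9,   0. ,  35.7]), array([ -53.6,   -1.9,   -5.1,   86.9,    0. , -144.3])]
[ 0.4255 -0.358   0.159 ] [array([-53.6,  -0.3, -15.9,  74.3,   0. ,  35.7]), array([ -53.6,   -0.3,  -15.9,   74.3,    0. , -144.3])]
[ 0.4678 -0.358   0.287 ] [array([-50.1,   3.9,   1.6,  87.7,   0. ,  39.2]), array([ -50.1,    3.9,    1.6,   87.7,    0. , -140.8])]
[ 0.5767 -0.358   0.3806] [array([-42.8,  23.2,  33.6, 100.4,   0. ,  46.5]), array([ -42.8,   23.2,   33.6,  100.4,    0. , -133.5])]
4.725 [0.5201 0.0039 0.141 ] [179.9144   0.0218  90.7041] 0.030012774069207784 [0.011  0.4701 0.239 ]
```

View pics/c3.png

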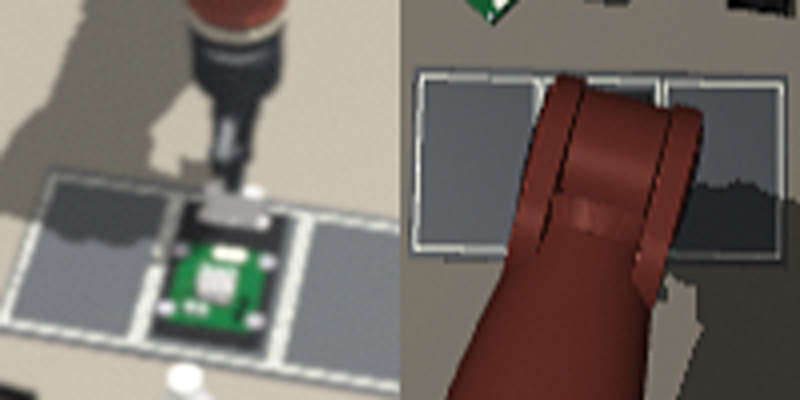

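The scene crop shows the fingers right above the rib, tips at (230,190) and rib at (235,208). Next: descend, grip and slide.

```bash
python3 - <<'E'
from plan import *
def st(t):
    s=robot.observe();print(t,round(s["time"],2),s["tool_pos"],s["tcp_rot"],round(s["gripper_width"],4),s["ft_force"],s["torque"])
hit=robot.line_to([.5195,.004,.0905],vel=.06,guard=10); st(f"down {hit}")
if hit: raise SystemExit
robot.set_gripper(0); st("grip")
w=robot.observe()["gripper_width"]
if .006<w<.014:
    robot.line_to([.5206,-.1146,.0905],vel=.04,rotation=[180,0,89.6]); st("slid")
f=robot.grab_frame("scene");g=robot.grab_frame("top")
cv2.imwrite("raw_scene2.png",f);cv2.imwrite("raw_top2.png",g)
cv2.imwrite("pics/c4.png",cv2.resize(np.hstack([f[150:250,175:275],g[150:250,235:335]]),(800,400),interpolation=cv2.INTER_CUBIC))
E
```

```text
down False 5.8 [0.5198 0.0039 0.0909] [179.9668   0.0073  90.7002] 0.0298 [-0.172  0.115  0.719] [-0.0294  0.0225 -0.0193]
grip 6.11 [0.5201 0.0039 0.0912] [179.9206   0.015   90.7023] 0.0092 [0.997  0.2477 4.8112] [ 0.0854 -0.0123 -0.0147]
slid 9.22 [ 0.521  -0.1138  0.0912] [179.9288  -0.0895  89.6618] 0.0095 [0.404  6.7288 8.1786] [ 1.1068 -0.0323  0.1381]
```

View pics/c4.png

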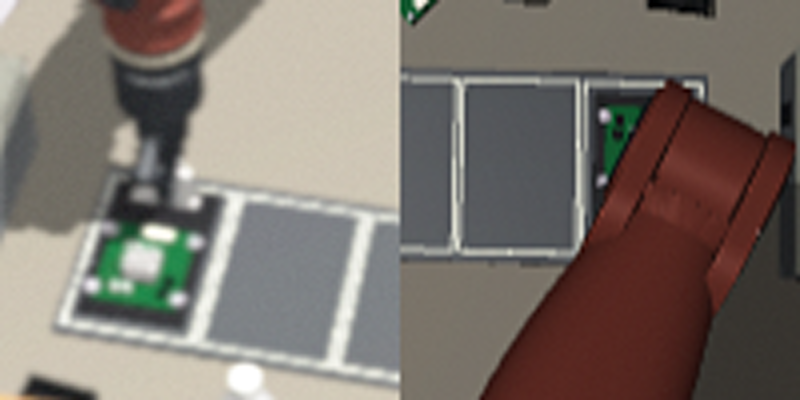

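The carrier lies in the right outline with the heat sink still on its chip at (145,262). I'll release, retreat and check.

```bash
python3 - <<'E'
from plan import *
robot.set_gripper(.03)
p=robot.observe()["tool_pos"]
robot.line_to([p[0],p[1],.28],vel=.12)
q=tcp(0)+[0,0,.10]
robot.move_pose(q,[180,0,90])
s=robot.observe();print(s["time"],s["tool_pos"],s["ft_force"])
im=robot.grab_frame("top");f=robot.grab_frame("scene");cv2.imwrite("raw_top3.png",im);cv2.imwrite("raw_scene3.png",f)
for n,k in (("green",((285,160,316,206),(45,90,30),(85,255,255),.013,True)),("plate",((287,170,312,215),(0,0,0),(50,50,50),.010)),("heatsink",((290,175,312,191),(120,)*3,(255,)*3,.030))):
    try: print(n,up_rect("top",im,*k))
    except Exception as e: print(n,e)
cv2.imwrite("pics/c5.png",cv2.resize(np.hstack([im[150:250,270:370],f[110:210,110:210]]),(800,400),interpolation=cv2.INTER_CUBIC))
E
```

```text
12.4167 [ 0.426  -0.3572  0.2591] [ 0.8405 -0.3609  0.4532]
green (array([ 0.597 , -0.1158]), (np.float64(0.08923526647824948), np.float64(0.07830386781232664)), np.float64(-0.03884957626472385))
plate (array([ 0.5291, -0.1221]), (np.float64(0.05836627799653813), np.float64(0.08067306191669363)), np.float64(0.5896940907223183))
heatsink (array([ 0.6131, -0.169 ]), (np.float64(0.06178520426957718), np.float64(0.0053149196084126375)), np.float64(0.2286758387235608))
```

View pics/c5.png

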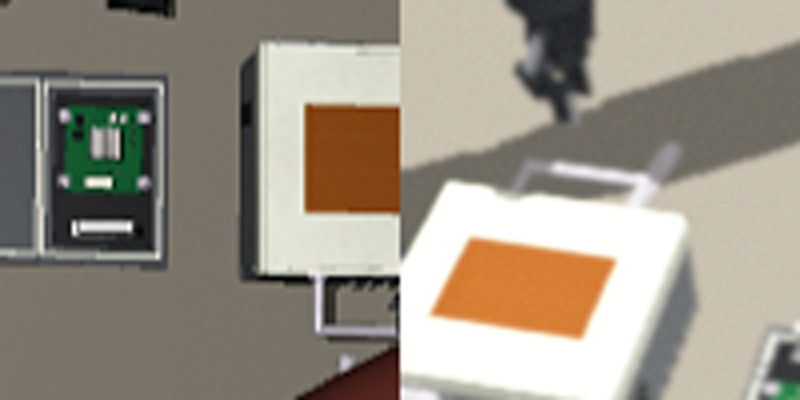

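The carrier sits inside the right outline, with all white borders clear of the plate, and the heat sink is centred on its chip. The green board centre measures (0.597, -0.116) against about (0.599, -0.115) expected. The handle is in view at (525–650, 170–190), below the gripper. Next: grip the handle.

```bash
python3 - <<'E'
from plan import *
def st(t):
    s=robot.observe();print(t,round(s["time"],2),s["tool_pos"],s["tcp_rot"],round(s["gripper_width"],4),s["ft_force"],s["torque"])
robot.set_gripper(.04)
hit=robot.line_to(tcp(0),vel=.07,guard=10); st(f"down {hit}")
if hit: raise SystemExit
robot.set_gripper(0); st("grip")
if .006<robot.observe()["gripper_width"]<.014:
    for a in (2,5,10):
        robot.line_to(tcp(a),vel=.05); st(a)
E
```

```text
down False 14.35 [ 0.4257 -0.3582  0.1595] [179.9708   0.0398  90.0017] 0.0401 [ 0.379  -0.1735  0.4635] [-0.0188 -0.0046 -0.0189]
grip 14.74 [ 0.4253 -0.3581  0.1594] [-179.9726    0.0203   89.9884] 0.0079 [-3.6602  0.5031  4.8264] [ 0.1721  0.832  -0.057 ]
2 15.07 [ 0.4259 -0.3581  0.1681] [-179.959     0.0098   89.9855] 0.0084 [-4.614  -1.85   -1.0432] [-0.4395  0.9553  0.0226]
5 15.5 [ 0.4274 -0.3581  0.1814] [-179.9393    0.0055   89.9858] 0.0079 [-3.9464 -3.1063 -2.1434] [-0.604   1.2231 -0.0455]
10 16.11 [ 0.4316 -0.3581  0.2037] [-179.9213   -0.0006   89.9853] 0.0078 [-6.6552 -3.1441 -1.3727] [-0.4608  1.3599 -0.0583]
```

```bash
python3 - <<'E'
from plan import *
def st(t):
    s=robot.observe();print(t,round(s["time"],2),s["tool_pos"],round(s["gripper_width"],4),s["ft_force"],s["torque"]);return s
for a in (17,24,31):
    robot.line_to(tcp(a),vel=.06); s=st(a)
    if np.linalg.norm(s["ft_force"])>25: break
f=robot.grab_frame("scene");cv2.imwrite("raw_scene4.png",f)
cv2.imwrite("pics/c6.png",cv2.resize(f[70:250,60:300],(800,600),interpolation=cv2.INTER_CUBIC))
E
```

```text
17 16.79 [ 0.4405 -0.3581  0.2342] 0.0075 [-7.3758 -2.029   0.0867] [-0.4686  1.8154 -0.0131]
24 17.48 [ 0.4531 -0.3581  0.2635] 0.0078 [-10.758   -1.9938   2.6335] [-0.3233  2.3946 -0.0343]
31 18.16 [ 0.4691 -0.3582  0.2916] 0.0078 [-14.1865   0.6659   6.5888] [-0.0332  2.9617 -0.025 ]
```

View pics/c6.png

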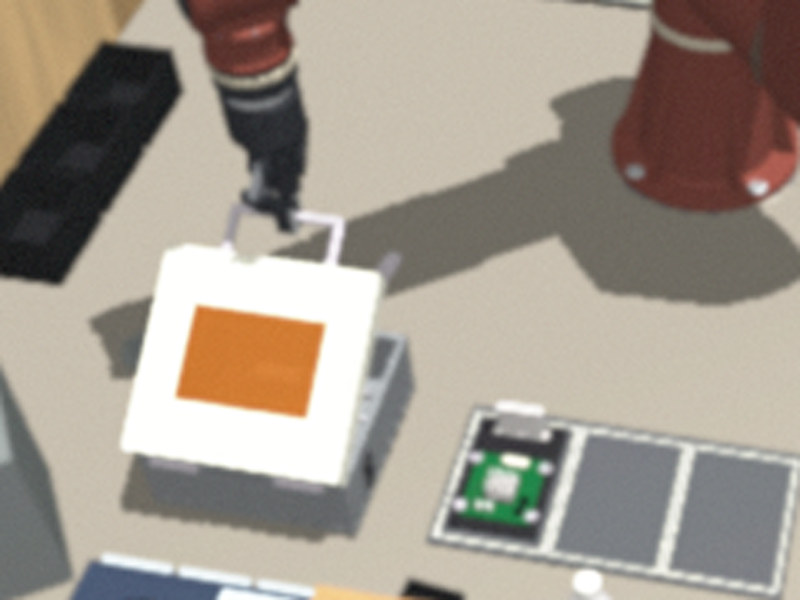

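The cover is opening at about 31° and the carrier is undisturbed. The radial force is growing (15 N), so I'll refit the hinge centre from the positions the tool actually reached before continuing.

```bash
python3 - <<'E'
from plan import *
from scipy.optimize import least_squares
P=np.array([[.4253,.1594],[.4259,.1681],[.4274,.1814],[.4316,.2037],[.4405,.2342],[.4531,.2635],[.4691,.2916]])
r=.26043
c=least_squares(lambda c:np.hypot(*(P-c).T)-r,[.6855,.144]).x
print("centre",c,"resid mm",1e3*(np.hypot(*(P-c).T)-r), "free r",least_squares(lambda c:np.hypot(*(P-c[:2]).T)-c[2],[.6855,.144,.26]).x)
def T(th):
    a=np.radians(th);return np.array([c[0]-.26*np.cos(a)+.015*np.sin(a),HY,c[1]+.26*np.sin(a)+.015*np.cos(a)])
def st(t):
    s=robot.observe();print(t,round(s["time"],2),s["tool_pos"],round(s["gripper_width"],4),s["ft_force"],s["torque"]);return s
off=np.zeros(3)
for a in (32,37,42,47):
    robot.line_to(T(a)+off,vel=.05); s=st(a); f=s["ft_force"]
    u=np.array([np.cos(np.radians(a)),0,-np.sin(np.radians(a))])  # towards hinge
    fr=f@u
    if abs(fr)>6: off+=u*np.clip(fr/12000,-.001,.001)   # yield along the push
    print("radial",fr,off*1e3)
    if np.linalg.norm(f)>35: break
E
```

```text
centre [0.6855 0.1463] resid mm [ 0.0898  0.0748  0.038  -0.1281 -0.1415 -0.1496  0.2287] free r [0.6945 0.1434 0.2698]
32 18.49 [ 0.4727 -0.3582  0.2972] 0.008 [-6.8088 -2.3092  2.1992] [-0.4271  1.6524  0.0072]
radial -6.939608089577477 [-0.4904  0.      0.3065]
37 19.09 [ 0.4862 -0.3582  0.3152] 0.0076 [-5.321  -1.834   2.9963] [-0.493   1.3578 -0.0049]
radial -6.052735939247562 [-0.8933  0.      0.61  ]
42 19.69 [ 0.5013 -0.3582  0.3321] 0.0078 [-4.6062 -3.3754  3.542 ] [-0.6218  1.0046 -0.0099]
radial -5.793145212084404 [-0.8933  0.      0.61  ]
47 20.3 [ 0.5179 -0.3583  0.3473] 0.0076 [-7.3934 -4.1458  3.352 ] [-0.6364  1.5256  0.0225]
radial -7.4937350773832385 [-1.3191  0.      1.0667]
```

```bash
python3 - <<'E'
from plan import *
c=[.6855,.1463];off=np.array([-1.4,0,1.2])/1e3
def T(th):
    a=np.radians(th);return np.array([c[0]-.26*np.cos(a)+.015*np.sin(a),HY,c[1]+.26*np.sin(a)+.015*np.cos(a)])
for a in (52,56.5,60):
    robot.line_to(T(a)+off,vel=.05)
    s=robot.observe();print(a,round(s["time"],2),s["tool_pos"],round(s["gripper_width"],4),s["ft_force"],s["torque"])
f=robot.grab_frame("scene");cv2.imwrite("raw_scene5.png",f);im=robot.grab_frame("top");cv2.imwrite("raw_top5.png",im)
cv2.imwrite("pics/c7.png",cv2.resize(f[50:250,60:300],(800,600),interpolation=cv2.INTER_CUBIC))
# predicted scene pixels of cover's outer-face corners (30 mm up, 0/210 mm from hinge) and bar ends, per angle
for th in (56,58,60,62,64):
    a=np.radians(th);R=lambda d,h,y:[HX-d*np.cos(a)+h*np.sin(a),HY+y,HZ+d*np.sin(a)+h*np.cos(a)]
    print(th,proj("scene",[R(.21,.03,.11),R(.21,.03,-.11),R(0,.03,.11),R(0,.03,-.11),R(.26,.015,.055),R(.26,.015,-.055)]).round(1).tolist())
E
```

```text
52 20.91 [ 0.5358 -0.3583  0.3615] 0.0079 [-3.5171 -4.1668  2.4827] [-0.8903  1.0723 -0.0184]
56.5 21.47 [ 0.553  -0.3584  0.3731] 0.0077 [-4.8397 -3.9495  4.89  ] [-0.8858  1.1165 -0.0303]
60 21.93 [ 0.5671 -0.3584  0.3813] 0.0074 [-5.4751 -3.8406  7.2642] [-0.8009  1.0349 -0.0159]
56 [[164.0, 154.9], [96.9, 145.3], [160.5, 218.9], [96.1, 208.6], [149.5, 135.8], [115.9, 131.2]]
58 [[163.1, 155.6], [95.7, 146.1], [160.5, 219.2], [96.1, 208.9], [148.4, 136.4], [114.6, 131.8]]
60 [[162.3, 156.5], [94.6, 146.9], [160.5, 219.5], [96.1, 209.2], [147.2, 137.1], [113.3, 132.4]]
62 [[161.4, 157.5], [93.4, 147.8], [160.4, 219.8], [96.1, 209.5], [146.1, 137.9], [112.0, 133.2]]
64 [[160.6, 158.5], [92.3, 148.8], [160.4, 220.1], [96.2, 209.8], [144.9, 138.9], [110.6, 134.1]]
```

View pics/c7.png

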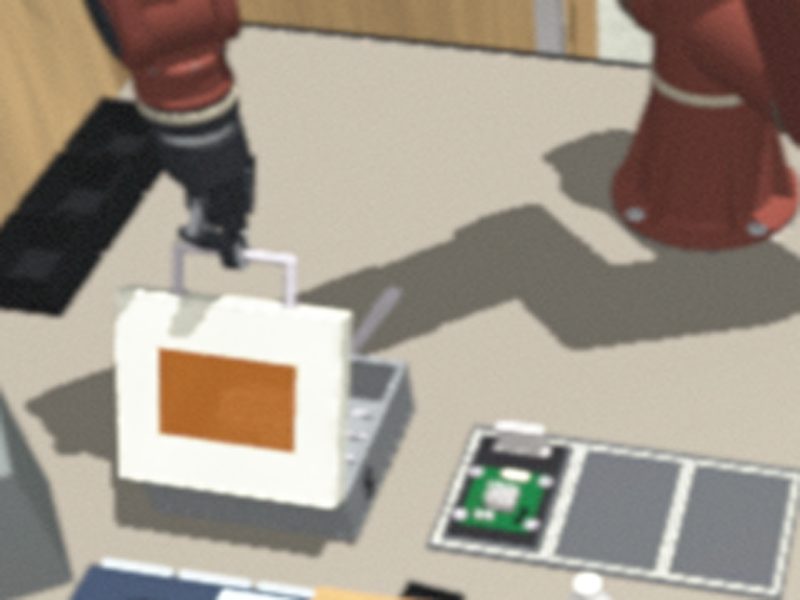

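The cover is near 60° and still held by the bar, and the carrier is unchanged. To get the angle, I'll use the amber window's centroid: triangulate it from the shut pictures, then compare it with now in both views.

```bash
cat > ang.py <<'E'
from plan import *
from scipy.optimize import least_squares
def cen(im,roi):
    x0,y0,x1,y1=roi;k=8
    m=cv2.inRange(cv2.cvtColor(cv2.resize(im[y0:y1,x0:x1],None,fx=k,fy=k),cv2.COLOR_BGR2HSV),(4,130,50),(25,255,255))
    c=max(cv2.findContours(m,cv2.RETR_EXTERNAL,cv2.CHAIN_APPROX_NONE)[0],key=cv2.contourArea)
    M=cv2.moments(c);b=cv2.boxPoints(cv2.minAreaRect(c))
    return (np.array([M["m10"],M["m01"]])/M["m00"]+.5)/k-.5+[x0,y0],M["m00"]/k/k
def tri(a,b):
    r=least_squares(lambda p:np.r_[proj("top",p)[0]-a,proj("scene",p)[0]-b],[.58,-.36,.12]);return r.x,r.fun
rs,rt=(95,130,185,220),(325,130,400,226)
def run(i):
    t0,s0=cen(cv2.imread("raw_top0.png"),rt),cen(cv2.imread("raw_scene0.png"),rs)
    t1,s1=cen(cv2.imread(f"raw_top{i}.png"),rt),cen(cv2.imread(f"raw_scene{i}.png"),rs)
    print("areas",t0[1],t1[1],s0[1],s1[1]); p0,e0=tri(t0[0],s0[0]);p1,e1=tri(t1[0],s1[0])
    print("shut",p0,e0,"now",p1,e1)
    d,h=HX-p0[0],p0[2]-HZ
    for hh,nm in((h,"tri h"),(.03,"h=30")):
        def W(th):
            a=np.radians(th);return np.array([HX-d*np.cos(a)+hh*np.sin(a),p0[1],HZ+d*np.sin(a)+hh*np.cos(a)])
        b={n:proj(n,W(0))[0]-c for n,c in(("top",t0[0]),("scene",s0[0]))}
        for n,c in(("top",t1[0]),("scene",s1[0])):
            r=least_squares(lambda q:proj(n,W(q[0]))[0]-b[n]-c,[58.]);print(nm,n,"theta",r.x,"res px",r.fun)
        print(nm,"tri angle",np.degrees(np.arctan2(p1[2]-HZ,HX-p1[0])-np.arctan2(hh,d)))
if __name__=="__main__":
    import sys;run(sys.argv[1])
E
python3 ang.py 5
```

```text
areas 991.09375 1590.21875 734.921875 1061.4453125
shut [ 0.5786 -0.3598  0.1186] [ 0.3281 -0.0863  0.3145  0.0447] now [ 0.524  -0.434   0.0334] [ 3.6281 -0.9919  3.5489  0.5341]
tri h top theta [-11.2548] res px [-12.0348 -16.5254]
tri h scene theta [59.3675] res px [-0.0486 -0.0379]
tri h tri angle -34.264691580427254
h=30 top theta [-11.8021] res px [-12.111  -16.3919]
h=30 scene theta [58.4013] res px [0.0808 0.0636]
h=30 tri angle -34.98049568961133
```

The scene view gives 58.4–59.4° with residuals under 0.1 px; the top view's window is hidden by the red arm, so I discard it. I'll nudge +0.8°, recheck and hand in if consistent.

```bash
python3 - <<'E'
from plan import *
import ang
a=np.radians(60);p=robot.observe()["tool_pos"]
robot.line_to([.5671+.0010+.0031,HY,.3813+.0003+.0018] if False else np.array([.6855-.26*np.cos(np.radians(60.8))+.015*np.sin(np.radians(60.8))-.0014,HY,.1463+.26*np.sin(np.radians(60.8))+.015*np.cos(np.radians(60.8))+.0012]),vel=.03)
robot.pause(1.0)
s=robot.observe();print(round(s["time"],2),s["tool_pos"],round(s["gripper_width"],4),s["ft_force"])
f=robot.grab_frame("scene");cv2.imwrite("raw_scene6.png",f);im=robot.grab_frame("top");cv2.imwrite("raw_top6.png",im)
ang.run(6)
print("green",up_rect("top",im,(285,160,316,206),(45,90,30),(85,255,255),.013,True))
a=cv2.imread("raw_scene0.png")
cv2.imwrite("pics/c8.png",cv2.resize(np.hstack([im[160:220,280:340],f[185:245,185:245]]),(800,400),interpolation=cv2.INTER_CUBIC))
E
```

```text
23.31 [ 0.5701 -0.3584  0.3828] 0.0077 [-4.8878 -3.566   6.883 ]
areas 991.09375 1771.7734375 734.921875 1055.8671875
shut [ 0.5786 -0.3598  0.1186] [ 0.3281 -0.0863  0.3145  0.0447] now [ 0.5285 -0.4317  0.0375] [ 3.7011 -1.0121  3.6144  0.5441]
tri h top theta [-10.8289] res px [-11.5904 -15.2958]
tri h scene theta [60.0592] res px [-0.0783 -0.0598]
tri h tri angle -33.44195794934924
h=30 top theta [-11.3669] res px [-11.6652 -15.164 ]
h=30 scene theta [59.0891] res px [0.0513 0.0395]
h=30 tri angle -34.157762058533315
green (array([ 0.5971, -0.1157]), (np.float64(0.08936791268380535), np.float64(0.07828046710988905)), np.float64(-0.4074902134924514))
```

View pics/c8.png

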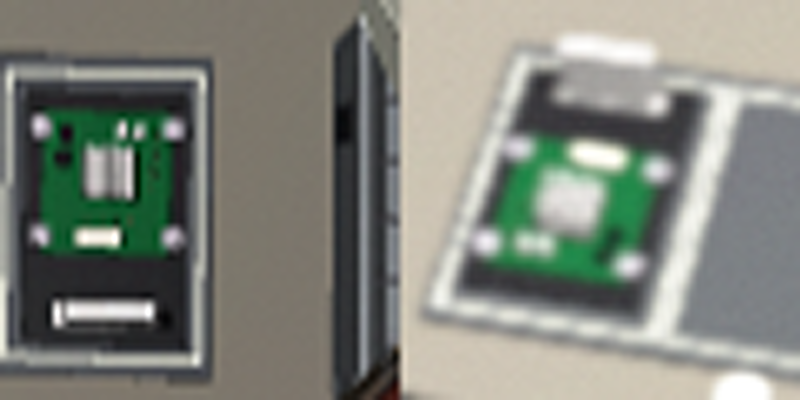

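The plate lies inside the white lines on all sides in both views, and the heat sink is square on its chip. The cover is steady at 59–60° and gripped. I'm handing in.

```bash
python3 -c "
from plant import robot
robot.job_done(); s=robot.observe(); print(s['time'],s['tool_pos'],s['gripper_width'],s['ft_force'])"
```

```text
the job is handed in; nothing more can be done
the job is handed in; nothing more can be done
```

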